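# Take the toppled tea tin off the carousel

## Robot

A 7-joint arm with a two-finger parallel gripper is mounted at the origin on the work surface. World frame = base frame: x ahead of the robot, y to its left, z up, the work surface at z = 0. Lengths are in m, angles in degrees, forces in N, time in s.
With the tool pointing down it reaches from about 0.425 to 0.875 m from the base axis. Payload 4.7 kg.
Tool frame: the origin (TCP) lies midway between the tips of the shut fingers; the grasp point (between the pads) lies 19 mm behind it; z points along the fingers, y is the line along which they close (so a half turn about z gives the same grasp; the last joint's range is limited). The gripper opens to 87 mm and grips with 3 to 60 N. Pads are 19 mm wide; open, the fingers measure 117 mm over their backs; the gripper's body (75 mm by 190 mm) begins 51 mm behind the grasp point.
Start: joints at [64.922, 18.392, -4.016, 83.108, 1.295, 78.541, -3.26], TCP at [0.284, -0.585, 0.223] pointing down, gripper open.
Joint ranges: [-163.93, 163.93], [-17.29, 119.83], [-79.2, 71.16], [3.27, 140.29], [-89.18, 269.18], [5.43, 117.66], [-154.24, 154.24]. Speed limits (degrees/s): [147.25, 147.25, 180, 180, 180, 180, 180].

## Interface

Orientations are given as [roll, pitch, yaw] about the fixed x, y, z axes, in that order (R = Rz(yaw) Ry(pitch) Rx(roll)).
In Python, from cell import env, viewer, boxes_of, masks_of gives the robot as it stands. The module is installed in compiled form; this text tells all that it offers.
- The arm moves only by the tool apply_moves, never from a script. Its argument "moves" is a list of rows, each a list of 7 numbers: the shift along the tool's x, y, z scaled (see below), then the turn, a rotation vector about the tool's x, y, z scaled (see below), then the opening, from 0 (shut) to 1 (fully open). A call has 1 to 20 rows; each row is the pose to reach, as a shift and turn from the pose commanded when the call began, along the tool's axes at that moment; what a row does not reach only later rows make up. The controller multiplies each number of a shift by 0.2 m and each number of a turn by 1.5 rad. A row lasts 1/10 s, in which the tool goes at most 50 mm and 8.59 degrees, less where a joint would pass 70% of its speed; a pose out of reach is approached as far as the arm can. A call with a number of a shift or a turn outside -1 to 1 is refused whole. A call with a gripper value outside its range is refused whole. The fingers move at their own pace and stop on an object; "grip_force" is the grip in N (left out, the last holds). Time passes only in rows, so rows that repeat a pose let the fingers close. It gives the time, the measured TCP pose, the force, the opening and the grip force at its end, in the units of the state.
- env.get_obs(): the state, without advancing time (a new reading comes with each control period).
- viewer.read_camera(name): name is "scene" or "top" or "wrist"; returns the picture (384x512x3 uint8, red, green, blue); there is no depth.
- viewer.get_calibration(name): a dict with "fov_y" (degrees; the focal length in pixels is half the picture's height over the tangent of half this angle, whatever the lens; pixels are square), "cx", "cy" (the principal point, pixels), "position" and "orientation" of the camera in the world. Camera axes: x right, y up, looking along -z (the intrinsics and any distortion apply to the point x, -y, -z); pixel columns grow to the right and rows downward; lengths in m; the calibration is good to about 2 mm. A picture is of the moment at which its call begins: read the wrist's pose just before it. get_calibration takes no time and is no camera call; for the wrist camera it gives the pose at the moment of the call.
- env.sign_off(): hands the job in; it is judged then, once.
Trained networks look in the newest picture that a camera, given by its name, has taken for a name from the list of things; names that differ only in an ending like _2 or _b are one class to them, and where a whole thing is asked for, a point or a joint stands for the part that bears it (a point fixed in the world has none). Each returns a list of dicts, best first, with "conf" (0 to 1); they miss things now and then, are a little off and sometimes report something else, mostly with a low value. They report only what shows in the picture. A call takes as long as a camera call. They do not tell look-alikes from the thing itself.
- boxes_of(camera, target): "location" ([column, row] in pixels, amid what is visible of it).
- masks_of(camera, target): "pixels" (384x512 bool, what is visible of it) and "location" ([column, row] in pixels, amid what is visible of it).
The state is a dict: "time_s": time; "qpos": joint angles; "joint_velocities": joint speeds; "effort": joint torques, N m; "tool_pos": TCP position; "tool_rot": TCP orientation; "force": force on the tool from outside, world axes, zero at the start; "wrist_torque": the same for the moment, N m; "grip_width": finger opening in m; "grasp_force": force on a finger pad.
Only numpy, scipy, OpenCV 4.12 (cv2) and the standard library are available. Lean on these libraries where they do the work, as an engineer would, in place of code of your own. Each camera call takes 0.05 s, during which the arm holds its last target. There are 200 camera calls.

## Task

One of the square tea tins has toppled over on the revolving carousel and lies under the lamp shade. Push the carousel round until that tin is well out from under the lamp, then lift it off and lay it gently on its side inside the wooden tray, leaving the carousel at rest with the two standing tins and the flat round tin still in place on it. Do not bump the lamp, and leave the book where it is.

Things in the scene. Friction and masses are not known exactly. Their poses are not given: they have to be found in the camera images.
- disc (a joint): Angle of the carousel's disc on its foot, rad, 0 at the start, growing counter-clockwise seen from above. It turns without end on a nearly free bearing: let go, it coasts for about a second (about half a radian after 0.6 rad/s) before it stops.
- disc_centre (a point): Centre of the upper face of the carousel's disc (light wood, 260 mm across, no rim, upper face 30 mm above the desk, wooden hub 44 mm across and 44 mm high in the middle); turns with the disc, z up. Four upright wooden divider walls stand on the disc, 8 mm thick, 36 mm high, reaching from 22 to 122 mm from the centre, at 45, 135, 225 and 315 degrees from this point's x axis.
- toppled_centre (a point): The toppled tin: same square metal tin as the standing ones but lying on its side in a quarter of the carousel, 78 mm long, 42 x 42 mm in section, about 0.12 kg. This point: its centre, 21 mm above what it lies on; its x axis runs along the tin's length to the round lid (35 mm across, the last 12 mm of the length), z up at the start.
- tin_a_centre (a point): Plain brushed-metal square tea tin standing upright on the carousel, 42 x 42 mm, 78 mm tall with its round lid, 0.12 kg. This point: its centre, half-way up (39 mm above its foot); z points up.
- tin_b_centre (a point): Plain brushed-metal square tea tin standing upright on the carousel, 42 x 42 mm, 78 mm tall with its round lid, 0.12 kg. This point: its centre, half-way up (39 mm above its foot); z points up.
- flat_centre (a point): Flat round metal tin, 54 mm across and 16 mm high, lying flat on the carousel. This point: its centre, 8 mm above its foot.
- lamp_shade (a point): Centre of the lower rim of the fixed black desk lamp's shade, 165 mm above the desk; the shade is 104 mm across there and 80 mm tall, a 35 mm cap on top, and hangs over the carousel. Along this point's +x, away from the carousel, the lamp's arm rises to a joint 275 mm off, 370 mm above the desk; the round foot (160 mm across) is 235 mm off.
- tray: Fixed open wooden tray, outside 200 (x) x 160 (y) x 28 mm tall, walls and floor 6 mm thick, on the desk on one side of the carousel. Origin: centre of its underside; x along its length, z up.
- book: Grey hardback book lying flat on the desk on the other side of the carousel, 190 x 130 x 26 mm. Origin: centre of its underside. Other things on the desk: a mug (95 mm tall) between robot and carousel, a kettle (230 mm tall) and a tissue box at the far corners; all but kettle and lamp are under 120 mm tall.
- carousel: The carousel's fixed foot under the disc, origin on the desk on the disc's axis. The dividers make four quarters, at the start centred on its +x, +y, -x and -y: the toppled tin lies in the +x quarter, a standing tin in the -x one, the other standing tin and the flat tin in the two between, either way round. Pushing a divider wall sideways turns the disc.
Mind the look-alikes: they are no part of the job. Of the things that look like the part that bears flat_centre, the smallest one is meant.

How it is judged:
By the outcome, as a careful person would: the job done as asked, in the order asked, and still so for the second after the job is handed in, with the robot touching nothing.
It also fails if it takes over 72 s, if anything falls off the work surface, if the arm or the gripper's body presses on something with over 40 N, if the wrist force passes 120 N, or if a joint passes its speed limit or range.

## Working session

There is one attempt and no reset: what is moved stays moved. The work goes in short steps, Python scripts to look and compute and a tool call to move; the robot and the scene stay as the last step left them, time stands still between calls to the robot, and variables do not carry over. Pictures are saved under pics/ and viewed, at most 10 in all, crops included, and the job is handed in when it is done.

Besides the shell and the picture viewer there is one more tool, called after ">>>" as a command line: name --pt "numbers of a row" for each row, then --argument value for the rest. apply_moves: Moves the arm, as the interface text tells. Shifts and turns lie within -1 to 1; 1 stands for 0.2 m of shift or 1.5 rad of turn. Its arguments: {"type":"object","properties":{"moves":{"type":"array","items":{"type":"array","items":{"type":"number","minimum":-1,"maximum":1}}},"grip_force":{"type":"number"}},"required":["moves"]}

```bash
mkdir -p pics
cat > h.py <<'E'
import numpy as np, cv2
from scipy.spatial.transform import Rotation as R
from cell import env, viewer, boxes_of, masks_of
def rot(o):
    o=np.array(o,float)
    if o.shape==(3,3): return o
    if o.size==3: return R.from_euler('xyz',o,degrees=True).as_matrix()
    return R.from_quat(o).as_matrix()
def cam(n):
    c=viewer.get_calibration(n); f=192/np.tan(np.radians(c['fov_y'])/2)
    return c,f,np.array(c['position']),rot(c['orientation'])
def p2w(n,u,v,z,C=None):
    c,f,p,Rm=C or cam(n)
    d=Rm@np.array([(u-c['cx'])/f,-(v-c['cy'])/f,-1]); return p+d*(z-p[2])/d[2]
def w2p(n,P,C=None):
    c,f,p,Rm=C or cam(n)
    q=Rm.T@(np.array(P)-p); return np.array([c['cx']+f*q[0]/-q[2],c['cy']-f*q[1]/-q[2]])
def snap(n,name):
    im=viewer.read_camera(n); cv2.imwrite(f'pics/{name}.png',im[...,::-1]); return im
E
python3 - <<'E'
from h import *
print(env.get_obs())
a=snap('scene','s0');b=snap('top','t0')
for n in('scene','top','wrist'): print(n,viewer.get_calibration(n))
for n in('scene','top'):
  for t in ('disc','toppled_centre','tin_a_centre','flat_centre','lamp_shade','tray','book','carousel'):
    print(n,t,[(np.round(x['location']).astype(int).tolist(),round(x['conf'],2)) for x in boxes_of(n,t)])
E
```

```text
{'time_s': 0.0, 'qpos': array([64.92313634, 18.43726694, -4.01631449, 83.17690595,  1.29528529,
       78.53920072, -3.26041063]), 'joint_velocities': array([ 0.00494655,  0.01089393,  0.00021293, -0.00115557, -0.01896489,
        0.0326367 ,  0.02739589]), 'effort': array([-2.51755080e-05, -4.91289496e+01, -4.03907290e-01, -3.12527633e+01,
       -6.38609659e-02,  4.36439062e-02,  1.91382642e-04]), 'tool_pos': array([ 0.28348097, -0.58430361,  0.22146437]), 'tool_rot': array([-1.79891890e+02,  5.83547747e-03,  2.58870524e+01]), 'force': array([ 0.01342849, -0.40739389,  0.9745903 ]), 'wrist_torque': array([0.03584439, 0.01156603, 0.01495342]), 'grasp_force': 0.0, 'grip_width': 0.086986653498938}
scene {'fov_y': 53.791073314364425, 'cx': 250.3486929912932, 'cy': 186.03341281520377, 'position': array([0.85543255, 0.70495898, 0.83710366]), 'orientation': array([ 48.20302375,  -0.21249366, 153.40187463])}
top {'fov_y': 52.901293881368325, 'cx': 256.05950573420404, 'cy': 188.4673377053639, 'position': array([0.25880488, 0.00782044, 1.19229354]), 'orientation': array([ 12.3687545 ,  -0.13
[... 218 characters left out ...]
, -64.11878183])}
scene disc [([254, 239], 0.59), ([253, 239], 0.4)]
scene toppled_centre [([216, 226], 0.83)]
scene tin_a_centre [([242, 242], 0.58)]
scene flat_centre [([360, 250], 0.82), ([244, 208], 0.73), ([154, 180], 0.7)]
scene lamp_shade [([144, 210], 0.6)]
scene tray [([304, 320], 0.96)]
scene book [([199, 158], 0.9)]
scene carousel [([255, 240], 0.77)]
top disc [([233, 187], 0.88)]
top toppled_centre []
top tin_a_centre [([211, 167], 0.83)]
top flat_centre [([177, 272], 0.63), ([209, 166], 0.62), ([257, 190], 0.59), ([333, 124], 0.58)]
top lamp_shade [([270, 99], 0.92)]
top tray [([135, 189], 0.89)]
top book [([360, 179], 0.77), ([209, 166], 0.61)]
top carousel [([233, 188], 0.68)]
```

View pics/s0.png

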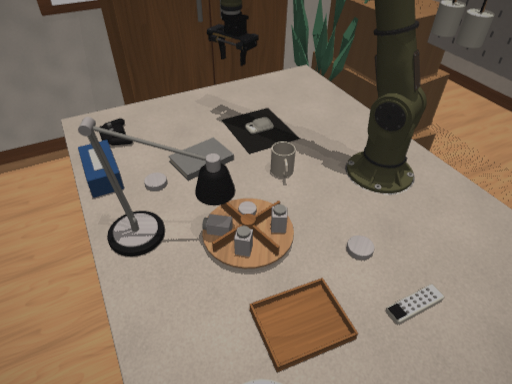

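View pics/t0.png

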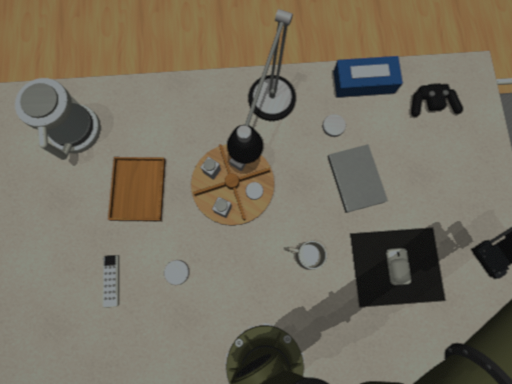

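Run:
```python
from h import *
T=cam('top');S=cam('scene')
P=lambda n,u,v,z:print(n,(u,v),np.round(p2w(n,u,v,z),3))
P('top',233,184,.03);P('scene',248,237,.03)
print('hub');P('top',233,181,.074);P('scene',249,229,.074)
print('flat');P('top',254.5,190,.046);P('scene',247.5,208,.046)
print('decoy');P('top',177,272,.016);P('scene',360,245,.016);P('top',333,124,.016)
print('tins top');P('top',210,165,.108);P('top',221.5,203,.108);P('scene',243,232,.108);P('scene',280,210,.108)
print('toppled');P('scene',217,226,.051);P('scene',206,222,.05);
print('shade');P('top',245,145,.165);P('scene',215,195,.165)
print('tray');
for n,t in(('top','tray'),('scene','tray'),('top','book'),('top','disc')):
  m=masks_of(n,t)[0]['pixels'].astype(np.uint8)
  c=max(cv2.findContours(m,0,1)[0],key=cv2.contourArea);r=cv2.minAreaRect(c)
  W=[p2w(n,*q,{'tray':.028,'book':.026,'disc':.03}[t]) for q in cv2.boxPoints(r)]
  if (n,t)==('scene','tray'): W=[p2w(n,*q[0],.028) for q in cv2.approxPolyDP(c,6,True)]
  print(n,t,np.round(np.array(W)[:,:2],3).tolist(),np.round(np.mean(W,0),3))
def crop(n,c,h,k):
  im=cv2.imread(f'pics/{n}0.png');return cv2.resize(im[c[1]-h:c[1]+h,c[0]-h:c[0]+h],(400,400),interpolation=cv2.INTER_CUBIC)
cv2.imwrite('pics/c0.png',np.hstack([crop('s',(248,230),58,1),crop('t',(233,180),58,1)]))
```

```text
top (233, 184) [0.532 0.057 0.03 ]
scene (248, 237) [0.55  0.086 0.03 ]
hub
top (233, 181) [0.531 0.054 0.074]
scene (249, 229) [0.551 0.096 0.074]
flat
top (254.5, 190) [ 0.505 -0.008  0.046]
scene (247.5, 208) [ 0.508 -0.002  0.046]
decoy
top (177, 272) [0.279 0.24  0.016]
scene (360, 245) [0.279 0.24  0.016]
top (333, 124) [ 0.711 -0.278  0.016]
tins top
top (210, 165) [0.575 0.117 0.108]
top (221.5, 203) [0.461 0.089 0.108]
scene (243, 232) [0.583 0.126 0.108]
scene (280, 210) [0.46  0.099 0.108]
toppled
scene (217, 226) [0.617 0.028 0.051]
scene (206, 222) [ 0.639 -0.     0.05 ]
shade
top (245, 145) [0.61  0.011 0.165]
scene (215, 195) [0.614 0.024 0.165]
tray
top tray [[0.448, 0.442], [0.651, 0.439], [0.634, 0.263], [0.432, 0.272]] [0.541 0.354 0.028]
scene tray [[0.441, 0.292], [0.637, 0.273], [0.656, 0.436], [0.464, 0.453]] [0.549 0.364 0.028]
top book [[0.607, -0.243], [0.642, -0.382], [0.445, -0.415], [0.413, -0.281]] [ 0.527 -0.33   0.026]
top disc [[0.457, 0.216], [0.686, 0.142], [0.593, -0.101], [0.371, -0.018]] [0.527 0.06  0.03 ]
```

View pics/c0.png

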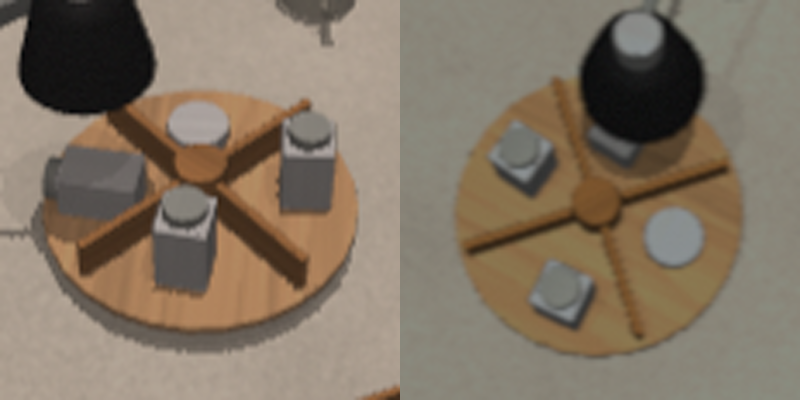

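Run:
```python
from h import *
k=116/400
t=lambda u,v,z:np.round(p2w('top',175+(u-400)*k,122+v*k,z),3)
s=lambda u,v,z:np.round(p2w('scene',190+u*k,172+v*k,z),3)
print('hub',t(597,200,.074),s(201,161,.074))
c=t(597,200,.074)
for n,f,q in(('W1',t,(728,165)),('W2',t,(638,333)),('W3',t,(468,247)),('W4',t,(558,82)),('W3s',s,(302,257)),('W2s',s,(307,104)),('W1s',s,(112,106)),('W4s',s,(82,247))):
  w=f(*q,.064);d=w-c;print(n,w,np.hypot(*d[:2]).round(3),np.degrees(np.arctan2(d[1],d[0])).round(1))
print('toppled', s(60,190,.051),s(145,190,.051),'lid',s(55,180,.051),'top face corners',[s(*q,.072) for q in((65,148),(145,152),(140,178),(60,172))])
print('flat',s(199,122,.046),t(674,237,.038))
print('tins',s(186,208,.108),s(310,130,.108),t(521,145,.108),t(562,287,.108))
print('mug',p2w('top',309,252,.095),'shade rim',s(88,95,.165),'disc',s(200,208,.03),t(598,214,.03))
```

```text
hub [0.534 0.057 0.074] [0.536 0.061 0.074]
W1 [ 0.56  -0.059  0.064] 0.119 -77.4
W2 [0.417 0.029 0.064] 0.12 -166.5
W3 [0.503 0.171 0.064] 0.118 105.2
W4 [0.647 0.085 0.064] 0.116 13.9
W3s [0.508 0.176 0.064] 0.122 102.3
W2s [0.422 0.034 0.064] 0.114 -168.4
W1s [ 0.571 -0.038  0.064] 0.102 -68.7
W4s [0.653 0.093 0.064] 0.124 16.8
toppled [0.643 0.02  0.051] [0.581 0.051 0.051] lid [0.642 0.008 0.051] top face corners [array([ 0.628, -0.002,  0.072]), array([0.572, 0.031, 0.072]), array([0.587, 0.055, 0.072]), array([0.641, 0.021, 0.072])]
flat [ 0.506 -0.004  0.046] [ 0.504 -0.008  0.038]
tins [0.582 0.128 0.108] [0.459 0.098 0.108] [0.578 0.116 0.108] [0.454 0.088 0.108]
mug [ 0.30561178 -0.14734414  0.095     ] shade rim [0.62  0.041 0.165] disc [0.542 0.071 0.03 ] [0.532 0.058 0.03 ]
```

```bash
cat >> h.py <<'E'
def plan(pts,p0=None,yaw0=None):
    """pts: list of (x,y,z,yaw) ; prints scaled tool-frame rows relative to start pose"""
    o=env.get_obs(); p0=np.array(o['tool_pos'] if p0 is None else p0); 
    R0=rot(o['tool_rot']) if yaw0 is None else rot([180,0,yaw0])
    for x,y,z,w in pts:
        d=R0.T@(np.array([x,y,z])-p0)/.2
        r=R.from_matrix(R0.T@rot([180,0,w])).as_rotvec()/1.5
        print(np.round(np.r_[d,r],3).tolist())
E
python3 - <<'E'
from h import *
A,B,C=(.40,-.43,.25,75),(.465,-.24,.25,125),(.464,-.06,.2,180)
plan([A]);plan([B],A[:3],75);plan([C],B[:3],125)
E
```

```text
[0.861, -0.443, -0.137, 0.0, 0.0, -0.572]
[1.002, 0.068, 0.0, 0.0, 0.0, -0.582]
[0.74, 0.512, 0.25, 0.0, 0.0, -0.64]
```

>>> apply_moves --pt "0.86 -0.44 -0.14 0 0 -0.57 0" --pt "0.86 -0.44 -0.14 0 0 -0.57 0" --pt "0.86 -0.44 -0.14 0 0 -0.57 0" --pt "0.86 -0.44 -0.14 0 0 -0.57 0" --pt "0.86 -0.44 -0.14 0 0 -0.57 0" --pt "0.86 -0.44 -0.14 0 0 -0.57 0" --pt "0.86 -0.44 -0.14 0 0 -0.57 0"

```text
time_s: 1.8
tool_pos: [0.4003, -0.4303, 0.2508]
tool_rot: [180.0, 0.0, 74.9]
force: [0.6, 0.1, -0.2]
grip_width: 0.0389
grasp_force: 0.0
```

>>> apply_moves --pt "1 0.07 0 0 0 -0.58 0" --pt "1 0.07 0 0 0 -0.58 0" --pt "1 0.07 0 0 0 -0.58 0" --pt "1 0.07 0 0 0 -0.58 0" --pt "1 0.07 0 0 0 -0.58 0" --pt "1 0.07 0 0 0 -0.58 0" --pt "1 0.07 0 0 0 -0.58 0"

```text
time_s: 2.5
tool_pos: [0.4657, -0.2412, 0.2506]
tool_rot: [-180.0, 0.0, 124.6]
force: [0.5, -0.2, 0.3]
grip_width: 0.0003
grasp_force: 0.0
```

>>> apply_moves --pt "0.74 0.51 0.25 0 0 -0.64 0" --pt "0.74 0.51 0.25 0 0 -0.64 0" --pt "0.74 0.51 0.25 0 0 -0.64 0" --pt "0.74 0.51 0.25 0 0 -0.64 0" --pt "0.74 0.51 0.25 0 0 -0.64 0" --pt "0.74 0.51 0.25 0 0 -0.64 0" --pt "0.74 0.51 0.25 0 0 -0.64 0" --pt "0.74 0.51 0.25 0 0 -0.64 0"

```text
time_s: 3.3
tool_pos: [0.4653, -0.0619, 0.2006]
tool_rot: [180.0, 0.0, 179.4]
force: [-0.8, -0.2, 0.3]
grip_width: 0.0008
grasp_force: 0.0
```

Run:
```python
from h import *
im=snap('wrist','w1').copy()
C=cam('wrist');print(C[2])
c=np.array([.535,.058])
pt=lambda r,a,z:(c[0]+r*np.cos(np.radians(a)),c[1]+r*np.sin(np.radians(a)),z)
im=im[...,::-1].copy()
for a in(-76,-167,104,14):
  for r in(.022,.122): cv2.circle(im,tuple(int(x) for x in w2p('wrist',pt(r,a,.066),C)),3,(0,0,255),1)
for a in range(0,360,10): cv2.circle(im,tuple(int(x) for x in w2p('wrist',pt(.13,a,.03),C)),1,(0,255,0),-1)
cv2.circle(im,tuple(int(x) for x in w2p('wrist',(.4645,.0105,.052),C)),3,(255,0,0),-1)
cv2.imwrite('pics/w1.png',im)
```

```text
[ 0.37955758 -0.06102661  0.36372693]
```

View pics/w1.png

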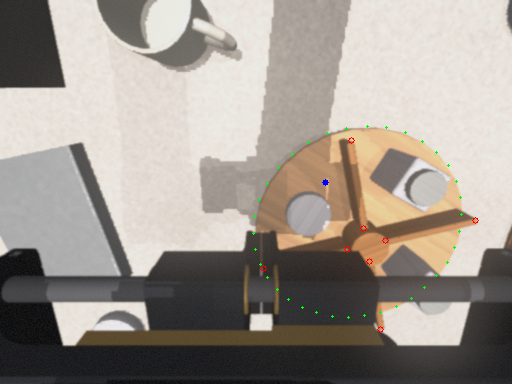

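>>> apply_moves --pt "0 0.2 0.1 0 0 0 0" --pt "0 0.36 0.2 0 0 0 0" --pt "0 0.36 0.35 0 0 0 0" --pt "0 0.36 0.5 0 0 0 0" --pt "0 0.36 0.62 0 0 0 0" --pt "0 0.36 0.7 0 0 0 0" --pt "0 0.36 0.74 0 0 0 0" --pt "0 0.36 0.74 0 0 0 0"

```text
time_s: 4.15
tool_pos: [0.465, 0.0104, 0.0517]
tool_rot: [180.0, -0.1, 179.6]
force: [-0.1, -0.1, -0.4]
grip_width: 0.0007
grasp_force: 0.0
```

Run:
```python
from h import *
o=env.get_obs();print(o['tool_pos'],o['force'])
c=np.array([.535,.058]);d=o['tool_pos'][:2]-c;psi=np.degrees(np.arctan2(d[1],d[0]));r0=np.hypot(*d);print(psi,r0)
# rows: speed ramp deg/row
sp=np.r_[np.linspace(.6,2.7,12),np.full(26,2.7),[1.5]]
a=psi-np.cumsum(sp)
print(len(a),a[-1])
z=.052
pts=[(c[0]+.086*np.cos(np.radians(t)),c[1]+.086*np.sin(np.radians(t)),z,180) for t in a]
plan(pts[:20]);print();plan(pts[20:],pts[19][:3],180)
```

```text
[0.46496741 0.01039717 0.05173274] [-0.07757563 -0.05799214 -0.43723137]
-145.79511011797686 0.08467935430676621
39 -237.29511011797692
[0.008, -0.0, -0.001, 0.0, -0.001, -0.005]
[0.011, 0.005, -0.001, 0.0, -0.001, -0.005]
[0.015, 0.011, -0.001, 0.0, -0.001, -0.005]
[0.02, 0.019, -0.001, 0.0, -0.001, -0.005]
[0.025, 0.027, -0.001, 0.0, -0.001, -0.005]
[0.031, 0.038, -0.001, 0.0, -0.001, -0.005]
[0.037, 0.049, -0.001, 0.0, -0.001, -0.005]
[0.043, 0.062, -0.001, 0.0, -0.001, -0.005]
[0.049, 0.077, -0.001, 0.0, -0.001, -0.005]
[0.056, 0.093, -0.001, 0.0, -0.001, -0.005]
[0.062, 0.111, -0.001, 0.0, -0.001, -0.005]
[0.067, 0.131, -0.001, 0.0, -0.001, -0.005]
[0.072, 0.15, -0.001, 0.0, -0.001, -0.005]
[0.076, 0.17, -0.001, 0.0, -0.001, -0.005]
[0.079, 0.19, -0.001, 0.0, -0.001, -0.005]
[0.081, 0.21, -0.001, 0.0, -0.001, -0.005]
[0.082, 0.231, -0.001, 0.0, -0.001, -0.005]
[0.081, 0.251, -0.001, 0.0, -0.001, -0.005]
[0.081, 0.271, -0.001, 0.0, -0.001, -0.005]
[0.079, 0.291, -0.001, 0.0, -0.001, -0.005]

[-0.003, 0.02, 0.0, 0.0, 0.0, 0.0]
[-0.007, 0.04, 0.0, 0.0, 0.0, 0.0]
[-0.012, 0.06, 0.0, 0.0, 0.0, 0.0]
[-0.018, 0.079, 0.0, 0.0, 0.0, 0.0]
[-0.024, 0.098, 0.0, 0.0, 0.0, 0.0]
[-0.032, 0.117, 0.0, 0.0, 0.0, 0.0]
[-0.04, 0.135, 0.0, 0.0, 0.0, 0.0]
[-0.05, 0.153, 0.0, 0.0, 0.0, 0.0]
[-0.06, 0.171, 0.0, 0.0, 0.0, 0.0]
[-0.071, 0.188, 0.0, 0.0, 0.0, 0.0]
[-0.083, 0.204, 0.0, 0.0, 0.0, 0.0]
[-0.095, 0.22, 0.0, 0.0, 0.0, 0.0]
[-0.109, 0.236, 0.0, 0.0, 0.0, 0.0]
[-0.123, 0.25, 0.0, 0.0, 0.0, 0.0]
[-0.137, 0.264, 0.0, 0.0, 0.0, 0.0]
[-0.152, 0.277, 0.0, 0.0, 0.0, 0.0]
[-0.168, 0.29, 0.0, 0.0, 0.0, 0.0]
[-0.185, 0.302, 0.0, 0.0, 0.0, 0.0]
[-0.194, 0.308, 0.0, 0.0, 0.0, 0.0]
```

>>> apply_moves --pt "0.008 0 0 0 0 0 0" --pt "0.011 0.005 0 0 0 0 0" --pt "0.015 0.011 0 0 0 0 0" --pt "0.02 0.019 0 0 0 0 0" --pt "0.025 0.027 0 0 0 0 0" --pt "0.031 0.038 0 0 0 0 0" --pt "0.037 0.049 0 0 0 0 0" --pt "0.043 0.062 0 0 0 0 0" --pt "0.049 0.077 0 0 0 0 0" --pt "0.056 0.093 0 0 0 0 0" --pt "0.062 0.111 0 0 0 0 0" --pt "0.067 0.131 0 0 0 0 0" --pt "0.072 0.15 0 0 0 0 0" --pt "0.076 0.17 0 0 0 0 0" --pt "0.079 0.19 0 0 0 0 0" --pt "0.081 0.21 0 0 0 0 0" --pt "0.082 0.231 0 0 0 0 0" --pt "0.081 0.251 0 0 0 0 0" --pt "0.081 0.271 0 0 0 0 0" --pt "0.079 0.291 0 0 0 0 0"

```text
time_s: 6.15
tool_pos: [0.4501, 0.0692, 0.0525]
tool_rot: [-180.0, -0.0, 179.7]
force: [0.1, -0.4, 0.7]
grip_width: 0.0007
grasp_force: 0.1
```

>>> apply_moves --pt "-0.003 0.02 0 0 0 0 0" --pt "-0.007 0.04 0 0 0 0 0" --pt "-0.012 0.06 0 0 0 0 0" --pt "-0.018 0.079 0 0 0 0 0" --pt "-0.024 0.098 0 0 0 0 0" --pt "-0.032 0.117 0 0 0 0 0" --pt "-0.04 0.135 0 0 0 0 0" --pt "-0.05 0.153 0 0 0 0 0" --pt "-0.06 0.171 0 0 0 0 0" --pt "-0.071 0.188 0 0 0 0 0" --pt "-0.083 0.204 0 0 0 0 0" --pt "-0.095 0.22 0 0 0 0 0" --pt "-0.109 0.236 0 0 0 0 0" --pt "-0.123 0.25 0 0 0 0 0" --pt "-0.137 0.264 0 0 0 0 0" --pt "-0.152 0.277 0 0 0 0 0" --pt "-0.168 0.29 0 0 0 0 0" --pt "-0.185 0.302 0 0 0 0 0" --pt "-0.194 0.308 0 0 0 0 0"

```text
time_s: 8.05
tool_pos: [0.4897, 0.1306, 0.0526]
tool_rot: [180.0, 0.0, 179.7]
force: [0.9, -0.4, 0.3]
grip_width: 0.0002
grasp_force: 0.0
```

>>> apply_moves --pt "0 0 -0.1 0 0 0 0" --pt "0 0 -0.25 0 0 0 0" --pt "0 0 -0.45 0 0 0 0" --pt "0.1 0 -0.65 0 0 0 0.3" --pt "0.2 0 -0.8 0 0 0 0.6" --pt "0.3 0 -0.9 0 0 0 0.9" --pt "0.3 0 -0.9 0 0 0 0.9" --pt "0.3 0 -0.9 0 0 0 0.9" --pt "0.3 0 -0.9 0 0 0 0.9" --pt "0.3 0 -0.9 0 0 0 0.9" --pt "0.3 0 -0.9 0 0 0 0.9" --pt "0.3 0 -0.9 0 0 0 0.9" --pt "0.3 0 -0.9 0 0 0 0.9"

```text
time_s: 9.35
tool_pos: [0.4292, 0.1306, 0.2322]
tool_rot: [180.0, -0.0, 179.7]
force: [-1.3, -0.1, 0.7]
grip_width: 0.0721
grasp_force: 0.0
```

Run:
```python
from h import *
print(env.get_obs()['tool_pos'])
a=snap('scene','s2');b=snap('top','t2')
A=cv2.resize(a[165:305,170:310],(400,400),interpolation=cv2.INTER_CUBIC);B=cv2.resize(b[120:260,165:305],(400,400),interpolation=cv2.INTER_CUBIC)
cv2.imwrite('pics/c2.png',np.hstack([A,B])[...,::-1])
```

```text
[0.4292303  0.13062412 0.23216117]
```

View pics/c2.png

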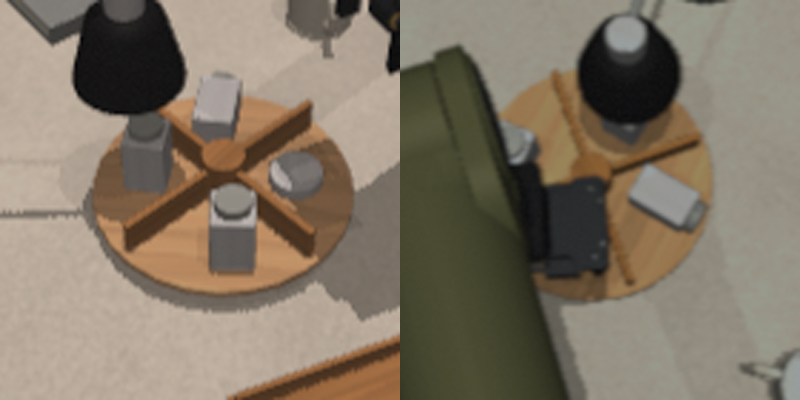

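>>> apply_moves --pt "-0.2 0.06 0 0 0 0.98 0" --pt "-0.2 0.06 0 0 0 0.98 0" --pt "-0.2 0.06 0 0 0 0.98 0" --pt "-0.2 0.06 0 0 0 0.98 0" --pt "-0.2 0.06 0 0 0 0.98 0" --pt "-0.2 0.06 0 0 0 0.98 0" --pt "-0.2 0.06 0 0 0 0.98 0" --pt "-0.2 0.06 0.1 0 0 0.98 0" --pt "-0.2 0.06 0.2 0 0 0.98 0" --pt "-0.2 0.06 0.3 0 0 0.98 0" --pt "-0.2 0.06 0.4 0 0 0.98 0"

```text
time_s: 10.55
tool_pos: [0.4694, 0.1423, 0.1518]
tool_rot: [180.0, 0.0, 95.3]
force: [0.0, 0.5, 0.6]
grip_width: 0.0027
grasp_force: 0.0
```

Run:
```python
from h import *
k=.35;c=np.array([.535,.058,0])
for u,v,z in((308,245,.064),(128,240,.064),(308,108,.064)):
  w=p2w('scene',170+u*k,165+v*k,z);d=w-c;print(w.round(3),np.hypot(*d[:2]).round(3),np.degrees(np.arctan2(d[1],d[0])).round(1))
print('flat',p2w('scene',170+297*k,165+165*k,.046).round(3))
print('shade',p2w('scene',170+130*k,165+98*k,.165).round(3))
print('tin top',[p2w('scene',170+u*k,165+v*k,.072).round(3).tolist() for u,v in((204,75),(241,80),(234,115),(196,112))])
o=env.get_obs();print(o['tool_pos'],o['tool_rot'])
ps=124;w=o['tool_rot'][2]
z=.052
f=lambda t:(c[0]+.1*np.cos(np.radians(t)),c[1]+.1*np.sin(np.radians(t)),z,w)
plan([f(ps)])
a=ps-np.cumsum(np.r_[np.linspace(.6,2.7,8),np.full(13,2.7)]);print(len(a),a[-1])
plan([f(t) for t in a],f(ps)[:3],w)
```

```text
[0.514 0.188 0.064] 0.131 99.1
[0.657 0.11  0.064] 0.133 23.2
[0.427 0.034 0.064] 0.111 -167.7
flat [0.467 0.084 0.046]
shade [0.619 0.04  0.165]
tin top [[0.504, -0.05, 0.072], [0.473, -0.026, 0.072], [0.503, 0.017, 0.072], [0.535, -0.004, 0.072]]
[0.46940973 0.14228763 0.15182583] [1.79977933e+02 9.95733438e-03 9.53220849e+01]
[-0.011, 0.047, 0.499, 0.0, 0.0, 0.0]
21 75.69999999999999
[0.002, 0.005, 0.0, 0.0, 0.0, 0.0]
[0.006, 0.012, 0.0, 0.0, 0.0, 0.0]
[0.011, 0.021, 0.0, 0.0, 0.0, 0.0]
[0.016, 0.033, 0.0, 0.0, 0.0, 0.0]
[0.023, 0.047, 0.0, 0.0, 0.0, 0.0]
[0.029, 0.064, 0.0, 0.0, 0.0, 0.0]
[0.036, 0.084, 0.0, 0.0, 0.0, 0.0]
[0.043, 0.107, 0.0, 0.0, 0.0, 0.0]
[0.049, 0.129, 0.0, 0.0, 0.0, 0.0]
[0.054, 0.152, 0.0, 0.0, 0.0, 0.0]
[0.057, 0.176, 0.0, 0.0, 0.0, 0.0]
[0.06, 0.199, 0.0, 0.0, 0.0, 0.0]
[0.061, 0.223, 0.0, 0.0, 0.0, 0.0]
[0.061, 0.246, 0.0, 0.0, 0.0, 0.0]
[0.06, 0.27, 0.0, 0.0, 0.0, 0.0]
[0.058, 0.293, 0.0, 0.0, 0.0, 0.0]
[0.055, 0.317, 0.0, 0.0, 0.0, 0.0]
[0.051, 0.34, 0.0, 0.0, 0.0, 0.0]
[0.046, 0.363, 0.0, 0.0, 0.0, 0.0]
[0.04, 0.385, 0.0, 0.0, 0.0, 0.0]
[0.032, 0.408, 0.0, 0.0, 0.0, 0.0]
```

>>> apply_moves --pt "-0.01 0.05 0.15 0 0 0 0" --pt "-0.01 0.05 0.3 0 0 0 0" --pt "-0.01 0.05 0.42 0 0 0 0" --pt "-0.01 0.05 0.49 0 0 0 0" --pt "-0.01 0.05 0.5 0 0 0 0"

```text
time_s: 11.05
tool_pos: [0.4782, 0.1411, 0.051]
tool_rot: [-179.8, -0.0, 95.5]
force: [0.5, -0.2, 0.3]
grip_width: 0.0008
grasp_force: 0.0
```

>>> apply_moves --pt "0.004 0.008 0 0 0 0 0" --pt "0.011 0.021 0 0 0 0 0" --pt "0.016 0.033 0 0 0 0 0" --pt "0.023 0.047 0 0 0 0 0" --pt "0.029 0.064 0 0 0 0 0" --pt "0.036 0.084 0 0 0 0 0" --pt "0.043 0.107 0 0 0 0 0" --pt "0.049 0.129 0 0 0 0 0" --pt "0.054 0.152 0 0 0 0 0" --pt "0.057 0.176 0 0 0 0 0" --pt "0.06 0.199 0 0 0 0 0" --pt "0.061 0.223 0 0 0 0 0" --pt "0.061 0.246 0 0 0 0 0" --pt "0.06 0.27 0 0 0 0 0" --pt "0.058 0.293 0 0 0 0 0" --pt "0.055 0.317 0 0 0 0 0" --pt "0.051 0.34 0 0 0 0 0" --pt "0.046 0.363 0 0 0 0 0" --pt "0.04 0.385 0 0 0 0 0" --pt "0.032 0.408 0 0 0 0 0"

```text
time_s: 13.05
tool_pos: [0.5604, 0.1555, 0.0525]
tool_rot: [-180.0, 0.0, 95.5]
force: [0.3, 1.7, -1.0]
grip_width: 0.0007
grasp_force: 0.0
```

>>> apply_moves --pt "0 0 -0.1 0 0 0 0" --pt "0.1 0 -0.3 0 0 0 0" --pt "0.2 -0.2 -0.5 0 0 0 0" --pt "0.2 -0.4 -0.7 0 0 0 0" --pt "0.2 -0.6 -0.9 0 0 0 0.5" --pt "0.2 -0.8 -0.9 0 0 0 0.9" --pt "0.2 -0.8 -0.9 0 0 0 0.9" --pt "0.2 -0.8 -0.9 0 0 0 0.9" --pt "0.2 -0.8 -0.9 0 0 0 0.9" --pt "0.2 -0.8 -0.9 0 0 0 0.9"

```text
time_s: 14.05
tool_pos: [0.3976, 0.1798, 0.2316]
tool_rot: [-179.9, -0.1, 95.5]
force: [-0.5, 0.4, -0.9]
grip_width: 0.0407
grasp_force: 0.0
```

Run:
```python
from h import *
o=env.get_obs();print(o['tool_pos'],o['tool_rot'],o['qpos'])
a=snap('scene','s3');b=snap('wrist','w3')
A=cv2.resize(a[165:305,170:310],(450,450),interpolation=cv2.INTER_CUBIC)
B=cv2.resize(b,(350,262))
cv2.imwrite('pics/c3.png',np.hstack([A,np.vstack([B,np.zeros((188,350,3),np.uint8)])])[...,::-1])
```

```text
[0.39758169 0.17980518 0.23156022] [-1.79861234e+02 -1.10157481e-01  9.54765777e+01] [ 27.93268994  -9.84727619 -49.33608046 109.11680666  -7.78108561
  77.5535926  -13.80517508]
```

View pics/c3.png

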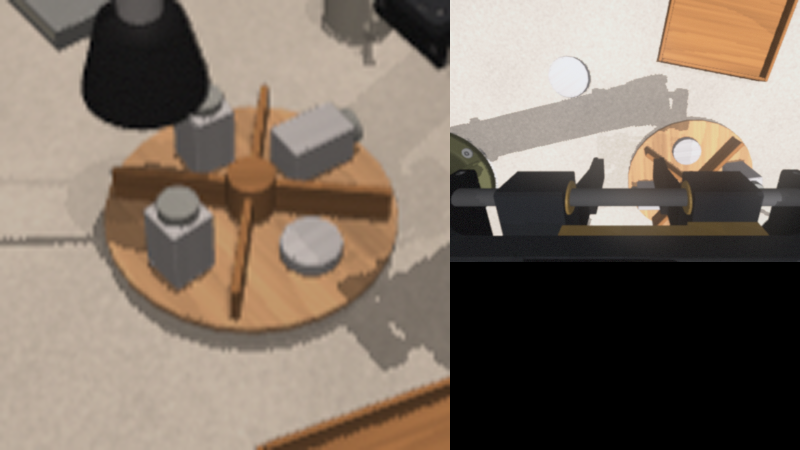

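Run:
```python
from h import *
k=140/450;c=np.array([.535,.058,0])
q=[p2w('scene',170+u*k,165+v*k,.072)[:2].round(3).tolist() for u,v in((271,147),(323,103),(357,122),(305,154))];print(q,np.mean(q,0))
m=masks_of('scene','toppled_centre')
print([(x['conf'],x['location']) for x in m])
for u,v in((265,95),(390,210),(236,310),(115,180)):
  w=p2w('scene',170+u*k,165+v*k,.058);d=w-c;print(np.degrees(np.arctan2(d[1],d[0])).round(1))
o=env.get_obs()
plan([(.425,.10,.232,150),(.44,.05,.20,200)])
```

```text
[[0.507, 0.04], [0.438, 0.011], [0.423, 0.046], [0.484, 0.06]] [0.463   0.03925]
[(0.89, [265.3, 208.5]), (0.56, [246.7, 235.7])]
-122.9
138.4
58.6
-27.7
[-0.412, 0.1, -0.003, -0.001, -0.002, -0.634]
[-0.668, 0.151, 0.156, -0.0, -0.003, -1.216]
```

>>> apply_moves --pt "-0.41 0.1 0 0 0 -0.64 0.86" --pt "-0.41 0.1 0 0 0 -0.64 0.86" --pt "-0.41 0.1 0 0 0 -0.64 0.86" --pt "-0.41 0.1 0 0 0 -0.64 0.86" --pt "-0.41 0.1 0 0 0 -0.64 0.86" --pt "-0.41 0.1 0 0 0 -0.64 0.86" --pt "-0.41 0.1 0 0 0 -0.64 0.86" --pt "-0.41 0.1 0 0 0 -0.64 0.86"

```text
time_s: 15.0
tool_pos: [0.4249, 0.1004, 0.2317]
tool_rot: [-180.0, -0.1, 150.5]
force: [-0.7, 0.2, -0.1]
grip_width: 0.0744
grasp_force: 0.0
```

Run:
```python
from h import *
o=env.get_obs();print(o['tool_pos'],o['tool_rot'])
plan([(.457,.037,.16,198),(.457,.037,.04,198)])
for n in('scene','wrist'):
  viewer.read_camera(n)
  for x in masks_of(n,'toppled_centre'):
    m=x['pixels'].astype(np.uint8);print(n,x['conf'],x['location'],p2w(n,*x['location'],.06).round(3),cv2.minAreaRect(cv2.findNonZero(m)))
```

```text
[0.42487165 0.10041823 0.23172127] [-1.79993512e+02 -1.32303066e-01  1.50520583e+02]
[-0.297, -0.197, 0.358, 0.001, -0.001, -0.552]
[-0.298, -0.197, 0.958, 0.001, -0.001, -0.552]
scene 0.98 [265.1, 207.0] [0.466 0.03  0.06 ] ((267.5000305175781, 209.0000457763672), (19.230182647705078, 28.621667861938477), 63.43495178222656)
scene 0.32 [139.2, 211.7] [ 0.798 -0.114  0.06 ] ((159.85995483398438, 173.26661682128906), (146.73046875, 135.0629425048828), 75.10130310058594)
wrist 0.56 [227.9, 226.6] [0.458 0.033 0.06 ] ((225.7313232421875, 224.57044982910156), (66.15898132324219, 41.84495544433594), 49.843997955322266)
```

Run:
```python
from h import *
C=cam('wrist');im=snap('wrist','w4')[...,::-1].copy()
a=np.radians(198);e=np.array([np.cos(a),np.sin(a)]);n=np.array([-e[1],e[0]]);c=np.array([.457,.037])
q=[w2p('wrist',[*(c+s*e+t*n),.072],C) for s,t in((-.039,-.021),(.027,-.021),(.027,.021),(-.039,.021))]
cv2.polylines(im,[np.int32(q)],True,(0,0,255),1)
cv2.imwrite('pics/c4.png',cv2.resize(im[100:340,130:430],(750,600)))
```

View pics/c4.png

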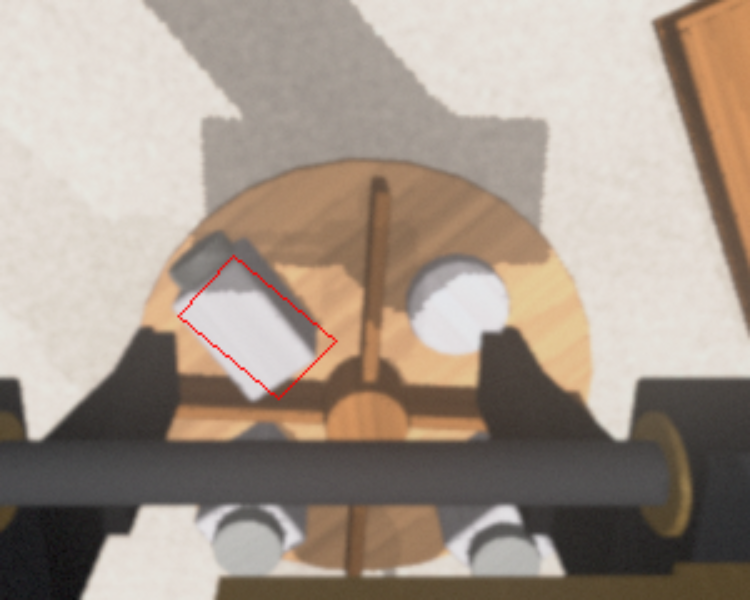

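Run:
```python
from h import *
q=np.array([p2w('wrist',130+u/2.5,100+v/2.5,.072)[:2] for u,v in((175,300),(256,400),(318,347),(238,240))]);print(q.round(3))
e=(q[0]+q[3]-q[1]-q[2])/2;print(np.degrees(np.arctan2(e[1],e[0])),np.hypot(*e),np.hypot(*(q[0]-q[3])),q.mean(0),q.mean(0)+.006*e/np.hypot(*e))
plan([(.458,.033,.16,208),(.458,.033,.04,208)])
```

```text
[[0.43  0.012]
 [0.496 0.018]
 [0.486 0.06 ]
 [0.419 0.055]]
-175.30112959041972 0.06642803800646074 0.04379269176206238 [0.45754143 0.03623958] [0.4515616  0.03574806]
[-0.311, -0.211, 0.361, 0.0, -0.0, -0.67]
[-0.311, -0.211, 0.961, 0.0, -0.0, -0.67]
```

Run:
```python
from h import *
plan([(.450,.036,.16,185),(.450,.036,.04,185)])
```

```text
[-0.269, -0.218, 0.361, 0.0, -0.0, -0.402]
[-0.269, -0.218, 0.961, 0.0, -0.0, -0.402]
```

>>> apply_moves --pt "-0.27 -0.22 0.1 0 0 -0.4 0.82" --pt "-0.27 -0.22 0.2 0 0 -0.4 0.82" --pt "-0.27 -0.22 0.3 0 0 -0.4 0.82" --pt "-0.27 -0.22 0.36 0 0 -0.4 0.82" --pt "-0.27 -0.22 0.36 0 0 -0.4 0.82" --pt "-0.27 -0.22 0.45 0 0 -0.4 0.82" --pt "-0.27 -0.22 0.55 0 0 -0.4 0.82" --pt "-0.27 -0.22 0.65 0 0 -0.4 0.82" --pt "-0.27 -0.22 0.75 0 0 -0.4 0.82" --pt "-0.27 -0.22 0.84 0 0 -0.4 0.82" --pt "-0.27 -0.22 0.91 0 0 -0.4 0.82" --pt "-0.27 -0.22 0.96 0 0 -0.4 0.82" --pt "-0.27 -0.22 0.96 0 0 -0.4 0.82"

```text
time_s: 16.55
tool_pos: [0.4496, 0.0355, 0.04]
tool_rot: [180.0, -0.1, -175.2]
force: [0.1, -0.3, -0.3]
grip_width: 0.0714
grasp_force: 0.0
```

>>> apply_moves --pt "0 0 0 0 0 0 0.7" --pt "0 0 0 0 0 0 0.62" --pt "0 0 0 0 0 0 0.56" --pt "0 0 0 0 0 0 0.52" --pt "0 0 0 0 0 0 0.49" --pt "0 0 0 0 0 0 0.4" --pt "0 0 0 0 0 0 0.4" --pt "0 0 0 0 0 0 0.4" --pt "0 0 0 0 0 0 0.4" --grip_force 12

```text
time_s: 17.45
tool_pos: [0.4501, 0.0354, 0.0407]
tool_rot: [-180.0, 0.0, -175.1]
force: [-1.5, -1.3, 3.6]
grip_width: 0.0422
grasp_force: 11.9
```

>>> apply_moves --pt "0 0 -0.01 0 0 0 0.4" --pt "0 0 -0.03 0 0 0 0.4" --pt "0 0 -0.07 0 0 0 0.4" --pt "0 0 -0.13 0 0 0 0.4" --pt "0 0 -0.2 0 0 0 0.4" --pt "0 0 -0.3 0 0 0 0.4" --pt "0 0 -0.4 0 0 0 0.4" --pt "0 0 -0.5 0 0 0 0.4" --pt "0 0 -0.58 0 0 0 0.4" --pt "0 0 -0.62 0 0 0 0.4" --pt "0 0 -0.65 0 0 0 0.4" --pt "0 0 -0.65 0 0 0 0.4"

```text
time_s: 18.65
tool_pos: [0.4504, 0.0355, 0.1712]
tool_rot: [-180.0, 0.1, -175.1]
force: [-1.2, -0.7, -0.9]
grip_width: 0.0425
grasp_force: 11.9
```

Run:
```python
from h import *
o=env.get_obs();print(o['tool_pos'],o['grip_width'],o['grasp_force'])
plan([(.455,.20,.17,175)]);plan([(.546,.355,.12,175)],(.455,.20,.17),175)
```

```text
[0.45036552 0.03547181 0.17115351] 0.04249229994379426 11.924878363497555
[-0.093, 0.818, 0.006, -0.0, 0.001, 0.115]
[-0.386, 0.812, 0.25, 0.0, 0.0, 0.0]
```

>>> apply_moves --pt "0 0.08 0 0 0 0.02 0.4" --pt "-0.03 0.22 0 0 0 0.05 0.4" --pt "-0.05 0.4 0 0 0 0.08 0.4" --pt "-0.07 0.58 0 0 0 0.11 0.4" --pt "-0.09 0.74 0 0 0 0.115 0.4" --pt "-0.09 0.82 0 0 0 0.115 0.4"

```text
time_s: 19.25
tool_pos: [0.453, 0.2038, 0.1698]
tool_rot: [179.9, -0.1, 175.2]
force: [-0.4, -0.2, -1.9]
grip_width: 0.042
grasp_force: 11.9
```

>>> apply_moves --pt "-0.05 0.12 0.02 0 0 0 0.4" --pt "-0.12 0.28 0.05 0 0 0 0.4" --pt "-0.2 0.45 0.1 0 0 0 0.4" --pt "-0.28 0.6 0.15 0 0 0 0.4" --pt "-0.34 0.72 0.2 0 0 0 0.4" --pt "-0.38 0.79 0.24 0 0 0 0.4" --pt "-0.385 0.81 0.25 0 0 0 0.4" --pt "-0.385 0.81 0.25 0 0 0 0.4"

```text
time_s: 20.05
tool_pos: [0.5438, 0.3551, 0.119]
tool_rot: [-179.9, -0.2, 175.1]
force: [-0.2, -0.9, -2.1]
grip_width: 0.042
grasp_force: 11.9
```

Run:
```python
from h import *
o=env.get_obs();print(o['tool_pos'],o['tool_rot'],o['grip_width'],o['grasp_force'])
im=snap('scene','s5');cv2.imwrite('pics/c5.png',cv2.resize(im[160:384,170:400],(615,600))[...,::-1])
```

```text
[0.54380309 0.35512455 0.11900455] [-1.79938902e+02 -1.62905763e-01  1.75054408e+02] 0.04199445024528464 11.924977283924818
```

View pics/c5.png

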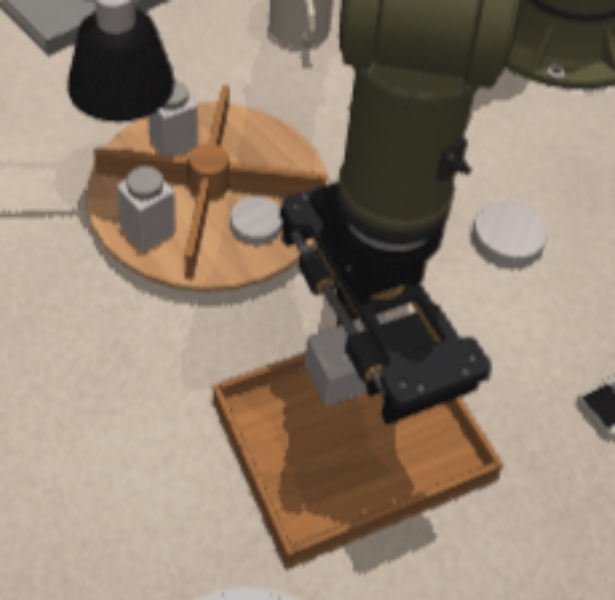

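>>> apply_moves --pt "0 0 0.06 0 0 0 0.4" --pt "0 0 0.15 0 0 0 0.4" --pt "0 0 0.25 0 0 0 0.4" --pt "0 0 0.34 0 0 0 0.4" --pt "0 0 0.41 0 0 0 0.4" --pt "0 0 0.45 0 0 0 0.4" --pt "0 0 0.475 0 0 0 0.4" --pt "0 0 0.49 0 0 0 0.4" --pt "0 0 0.495 0 0 0 0.4" --pt "0 0 0.5 0 0 0 0.4" --pt "0 0 0.505 0 0 0 0.4" --pt "0 0 0.508 0 0 0 0.4" --pt "0 0 0.508 0 0 0 0.4"

```text
time_s: 21.4
tool_pos: [0.545, 0.355, 0.019]
tool_rot: [180.0, 0.0, 175.0]
force: [-0.6, -0.3, -2.2]
grip_width: 0.0417
grasp_force: 11.9
```

Not yet in contact; creep down.

>>> apply_moves --pt "0 0 0.003 0 0 0 0.4" --pt "0 0 0.006 0 0 0 0.4" --pt "0 0 0.009 0 0 0 0.4" --pt "0 0 0.011 0 0 0 0.4" --pt "0 0 0.011 0 0 0 0.4"

```text
time_s: 21.9
tool_pos: [0.5449, 0.355, 0.0168]
tool_rot: [-180.0, 0.0, 175.0]
force: [-0.5, 0.1, -0.4]
grip_width: 0.0419
grasp_force: 11.9
```

>>> apply_moves --pt "0 0 0.002 0 0 0 0.4" --pt "0 0 0.004 0 0 0 0.4" --pt "0 0 0.004 0 0 0 0.4"

```text
time_s: 22.2
tool_pos: [0.5449, 0.3551, 0.0168]
tool_rot: [-180.0, 0.0, 175.0]
force: [-2.1, -1.3, 4.9]
grip_width: 0.0421
grasp_force: 11.9
```

Contact. Release and rise.

>>> apply_moves --pt "0 0 0 0 0 0 0.5" --pt "0 0 0 0 0 0 0.54" --pt "0 0 0 0 0 0 0.6" --pt "0 0 0 0 0 0 0.7" --pt "0 0 0 0 0 0 0.75" --pt "0 0 -0.02 0 0 0 0.75" --pt "0 0 -0.1 0 0 0 0.75" --pt "0 0 -0.25 0 0 0 0.75" --pt "0 0 -0.45 0 0 0 0.75" --pt "0 0 -0.65 0 0 0 0.75" --pt "0.2 0 -0.85 0 0 0 0.75" --pt "0.45 0 -1 0 0 0 0.75" --pt "0.5 0 -1 0 0 0 0.75" --pt "0.5 0 -1 0 0 0 0.75" --pt "0.5 0 -1 0 0 0 0.75"

```text
time_s: 23.7
tool_pos: [0.4456, 0.3639, 0.2173]
tool_rot: [180.0, 0.2, 175.0]
force: [1.0, 0.5, -0.2]
grip_width: 0.0652
grasp_force: 0.0
```

Run:
```python
from h import *
o=env.get_obs();print(o['time_s'],o['tool_pos'],o['force'],o['grip_width'])
im=snap('scene','s6');cv2.imwrite('pics/c6.png',cv2.resize(im[90:384,100:420],(653,600))[...,::-1])
```

```text
23.7 [0.44558593 0.36385763 0.21729699] [ 0.97701333  0.50335058 -0.22518931] 0.06521079137097979
```

View pics/c6.png

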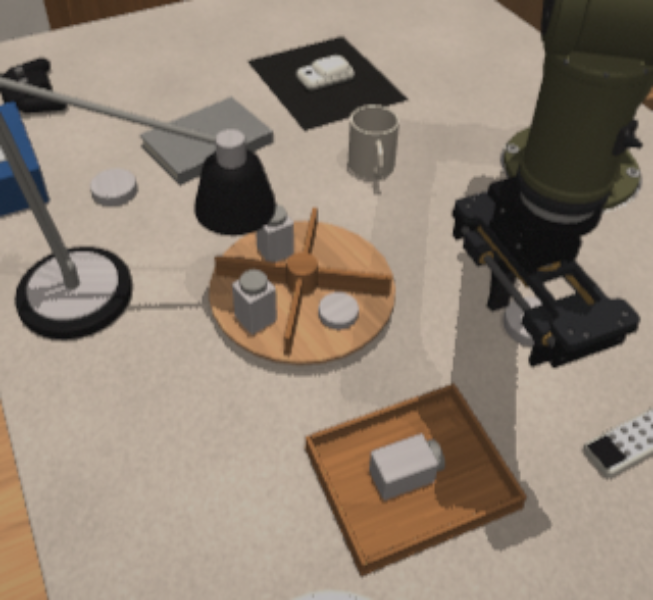

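The tin lies on its side in the tray at about (405,465). Both standing tins and the flat tin are still on the carousel, which is at rest, and the robot is clear of everything.

```bash
python3 -c "
from cell import env
print(env.sign_off())"
```

```text
the job is handed in; nothing more can be done
None
```

The job is handed in: I turned the carousel until the toppled tin was clear of the lamp and laid the tin on its side in the tray; the other three tins are still on the carousel, which is at rest, and I saw no contact with the lamp or book.

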